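Complete a gel-casting kit from the draining rack

TASK

Complete the gel-casting kit on the two-pocket sloping stand: it must hold exactly one comb, one gate and the bent steel lifter. One of its pockets is already filled, so bring only the type that is missing from the three-pocket draining rack, lay it flat in the empty pocket, and leave the part in the kit and the rest of the rack where they are. Also take the U-shaped lifter from the bench and turn it so that both of its legs rest in the two notched blocks at the top of the kit stand, legs pointing down the slope; do not disturb the bottle, tube rack and tip box.

Things in the scene. Friction and masses are not known exactly. Their poses are not given: they have to be found in the camera images.
- kit: Kit stand, fixed: dark grey deck 165 mm wide (y), 210 mm long up a 30 degree slope, high edge (120 mm) towards the robot, low edge (16 mm) away. Two pockets side by side on the lower half, two white notched blocks on the upper half. Origin: centre of its foot on the bench. It stands left or right, the rack on the other side.
- kit_pocket_left (a point): Left (+y) kit pocket, 111 x 52 mm inside, walls 7 mm high, 3 mm thick. This point: centre of its floor; x down the slope, y across, z the deck's normal (leaning 30 degrees away from the robot). A seated part has its rib centre 18 mm along z, and within 3 mm in x and y. At the start one of the two pockets holds a part, the other is empty.
- kit_pocket_right (a point): Right (-y) kit pocket, 111 x 52 mm inside, walls 7 mm high, 3 mm thick. This point: centre of its floor; x down the slope, y across, z the deck's normal (leaning 30 degrees away from the robot). A seated part has its rib centre 18 mm along z, and within 3 mm in x and y. At the start one of the two pockets holds a part, the other is empty.
- kit_notches (a point): Seat for the middle of the lifter's bridge, 24 mm above the deck. x down the slope, y across, z the deck's normal. Two notched blocks at y = +45, -45 mm, x = 6 to 48 mm: V notches 14 mm wide at the floor (z = -6 mm), 22 mm at the mouth (z = +6 mm). The legs lie in them; the bridge lies just uphill and cannot slide down past them. 54 mm between the blocks are free.
- rack: Draining rack, fixed: dark grey deck 235 mm wide (y), 124 mm long up a 30 degree slope, high edge towards the robot; three pockets 75 mm apart, like the kit's and as high, all filled: two parts of the type missing from the kit, one of the type already in it. Origin: centre of its foot on the bench.
- comb_a_rib (a point): White plastic double-sided gel comb: narrow teeth along one long edge, broad ones along the other; one of two alike. Slab 105 (along the slope) x 46 x 6 mm, grip rib on its middle 44 (along the slope) x 14 mm, 6 to 30 mm above the underside; 60 g. This point: rib centre, 18 mm above the underside along the slope's normal. Frame upright (z up, y across) while the part lies on a 30 degree slope.
- comb_b_rib (a point): White plastic double-sided gel comb: narrow teeth along one long edge, broad ones along the other; one of two alike. Slab 105 (along the slope) x 46 x 6 mm, grip rib on its middle 44 (along the slope) x 14 mm, 6 to 30 mm above the underside; 60 g. This point: rib centre, 18 mm above the underside along the slope's normal. Frame upright (z up, y across) while the part lies on a 30 degree slope.
- gate_a_rib (a point): White plastic casting gate: solid plate, no teeth, low lip at each end; one of two alike. Slab 105 (along the slope) x 46 x 6 mm, grip rib on its middle 44 (along the slope) x 14 mm, 6 to 30 mm above the underside; 60 g. This point: rib centre, 18 mm above the underside along the slope's normal. Frame upright (z up, y across) while the part lies on a 30 degree slope.
- gate_b_rib (a point): White plastic casting gate: solid plate, no teeth, low lip at each end; one of two alike. Slab 105 (along the slope) x 46 x 6 mm, grip rib on its middle 44 (along the slope) x 14 mm, 6 to 30 mm above the underside; 60 g. This point: rib centre, 18 mm above the underside along the slope's normal. Frame upright (z up, y across) while the part lies on a 30 degree slope.
- lifter_bridge (a point): U-shaped lifter of 12 mm round steel rod, about 120 g, flat on the bench: a bridge and two parallel legs 90 mm apart (centre lines), 65 mm long from the bridge's centre line, plus round ends. This point: middle of the bridge, on its centre line, 6 mm above the bench. The bridge runs along y, the legs point to +x, z is normal to the U.
- bottle: Bystander: amber bottle, 66 mm across, 130 mm tall; origin under its centre.
- tube_rack: Bystander: clear microtube rack 85 x 190 x 35 mm with tubes up to 53 mm; origin under its centre.
- tip_box: Bystander: cream box of pipette tips 89 x 124 x 60 mm; origin under its centre.
Things that resemble listed ones, but are neither listed nor needed, are in the scene too. What is shaped like the part that bears comb_b_rib but blue or green is not meant.

How it is judged:
At the end, for the whole second after the job is handed in: A comb and a gate lie in the kit pockets (5.5 mm across, 2.5 mm in height, 0.07 rad); the other parts and the one already there are within 15 mm of their start; the lifter rests in both notches (6 mm sideways, 3 mm in height, -20 to +6 mm along the slope, 0.12 rad); all at rest (((((x of comb_a_rib in the frame of kit_pocket_left between -0.0055 and 0.0055 m and y of comb_a_rib in the frame of kit_pocket_left between -0.0055 and 0.0055 m and z of comb_a_rib in the frame of kit_pocket_left between 0.0155 and 0.0205 m) or (x of comb_a_rib in the frame of kit_pocket_right between -0.0055 and 0.0055 m and y of comb_a_rib in the frame of kit_pocket_right between -0.0055 and 0.0055 m and z of comb_a_rib in the frame of kit_pocket_right between 0.0155 and 0.0205 m)) and angle between the y axis of each of comb_a_rib, gate_a_rib and the y axis of kit_notches, either way round below 0.07 rad and ((x of gate_a_rib in the frame of kit_pocket_left between -0.0055 and 0.0055 m and y of gate_a_rib in the frame of kit_pocket_left between -0.0055 and 0.0055 m and z of gate_a_rib in the frame of kit_pocket_left between 0.0155 and 0.0205 m) or (x of gate_a_rib in the frame of kit_pocket_right between -0.0055 and 0.0055 m and y of gate_a_rib in the frame of kit_pocket_right between -0.0055 and 0.0055 m and z of gate_a_rib in the frame of kit_pocket_right between 0.0155 and 0.0205 m)) and distance of each of comb_b_rib, gate_b_rib from where it was at the start of the episode below 0.015 m and distance of any of comb_a_rib, gate_a_rib from where it was at the start of the episode below 0.015 m) or (((x of comb_a_rib in the frame of kit_pocket_left between -0.0055 and 0.0055 m and y of comb_a_rib in the frame of kit_pocket_left between -0.0055 and 0.0055 m and z of comb_a_rib in the frame of kit_pocket_left between 0.0155 and 0.0205 m) or (x of comb_a_rib in the frame of kit_pocket_right between -0.0055 and 0.0055 m and y of comb_a_rib in the frame of kit_pocket_right between -0.0055 and 0.0055 m and z of comb_a_rib in the frame of kit_pocket_right between 0.0155 and 0.0205 m)) and angle between the y axis of each of comb_a_rib, gate_b_rib and the y axis of kit_notches, either way round below 0.07 rad and ((x of gate_b_rib in the frame of kit_pocket_left between -0.0055 and 0.0055 m and y of gate_b_rib in the frame of kit_pocket_left between -0.0055 and 0.0055 m and z of gate_b_rib in the frame of kit_pocket_left between 0.0155 and 0.0205 m) or (x of gate_b_rib in the frame of kit_pocket_right between -0.0055 and 0.0055 m and y of gate_b_rib in the frame of kit_pocket_right between -0.0055 and 0.0055 m and z of gate_b_rib in the frame of kit_pocket_right between 0.0155 and 0.0205 m)) and distance of each of comb_b_rib, gate_a_rib from where it was at the start of the episode below 0.015 m and distance of any of comb_a_rib, gate_b_rib from where it was at the start of the episode below 0.015 m) or (((x of comb_b_rib in the frame of kit_pocket_left between -0.0055 and 0.0055 m and y of comb_b_rib in the frame of kit_pocket_left between -0.0055 and 0.0055 m and z of comb_b_rib in the frame of kit_pocket_left between 0.0155 and 0.0205 m) or (x of comb_b_rib in the frame of kit_pocket_right between -0.0055 and 0.0055 m and y of comb_b_rib in the frame of kit_pocket_right between -0.0055 and 0.0055 m and z of comb_b_rib in the frame of kit_pocket_right between 0.0155 and 0.0205 m)) and angle between the y axis of each of comb_b_rib, gate_a_rib and the y axis of kit_notches, either way round below 0.07 rad and ((x of gate_a_rib in the frame of kit_pocket_left between -0.0055 and 0.0055 m and y of gate_a_rib in the frame of kit_pocket_left between -0.0055 and 0.0055 m and z of gate_a_rib in the frame of kit_pocket_left between 0.0155 and 0.0205 m) or (x of gate_a_rib in the frame of kit_pocket_right between -0.0055 and 0.0055 m and y of gate_a_rib in the frame of kit_pocket_right between -0.0055 and 0.0055 m and z of gate_a_rib in the frame of kit_pocket_right between 0.0155 and 0.0205 m)) and distance of each of comb_a_rib, gate_b_rib from where it was at the start of the episode below 0.015 m and distance of any of comb_b_rib, gate_a_rib from where it was at the start of the episode below 0.015 m) or (((x of comb_b_rib in the frame of kit_pocket_left between -0.0055 and 0.0055 m and y of comb_b_rib in the frame of kit_pocket_left between -0.0055 and 0.0055 m and z of comb_b_rib in the frame of kit_pocket_left between 0.0155 and 0.0205 m) or (x of comb_b_rib in the frame of kit_pocket_right between -0.0055 and 0.0055 m and y of comb_b_rib in the frame of kit_pocket_right between -0.0055 and 0.0055 m and z of comb_b_rib in the frame of kit_pocket_right between 0.0155 and 0.0205 m)) and angle between the y axis of each of comb_b_rib, gate_b_rib and the y axis of kit_notches, either way round below 0.07 rad and ((x of gate_b_rib in the frame of kit_pocket_left between -0.0055 and 0.0055 m and y of gate_b_rib in the frame of kit_pocket_left between -0.0055 and 0.0055 m and z of gate_b_rib in the frame of kit_pocket_left between 0.0155 and 0.0205 m) or (x of gate_b_rib in the frame of kit_pocket_right between -0.0055 and 0.0055 m and y of gate_b_rib in the frame of kit_pocket_right between -0.0055 and 0.0055 m and z of gate_b_rib in the frame of kit_pocket_right between 0.0155 and 0.0205 m)) and distance of each of comb_a_rib, gate_a_rib from where it was at the start of the episode below 0.015 m and distance of any of comb_b_rib, gate_b_rib from where it was at the start of the episode below 0.015 m)) and x of lifter_bridge in the frame of kit_notches between -0.02 and 0.006 m and y of lifter_bridge in the frame of kit_notches between -0.006 and 0.006 m and z of lifter_bridge in the frame of kit_notches between -0.003 and 0.003 m and angle between the x axis of lifter_bridge and the x axis of kit_notches, either way round below 0.12 rad and angle between the z axis of lifter_bridge and the z axis of kit_notches, either way round below 0.12 rad and linear speed of each of comb_a, comb_b, gate_a, gate_b, lifter below 0.02 m/s); the robot touches nothing.
It fails at once if the bottle is pushed more than 25 mm (distance of bottle from where it was at the start of the episode above 0.025 m).
It fails at once if the tube rack is pushed more than 25 mm (distance of tube_rack from where it was at the start of the episode above 0.025 m).
It fails at once if the tip box is pushed more than 25 mm (distance of tip_box from where it was at the start of the episode above 0.025 m).
It also fails if it takes over 56 s, if anything falls off the work surface, if the arm or the gripper's body presses on something with over 40 N, if the wrist force passes 120 N, or if a joint passes its speed limit or range.

ROBOT

A 6-joint arm with a two-finger parallel gripper is mounted at the origin on the work surface. World frame = base frame: x ahead of the robot, y to its left, z up, the work surface at z = 0. Lengths are in m, angles in rad, forces in N, time in s.
With the tool pointing down it reaches from about 0.25 to 0.725 m from the base axis. Payload 4 kg.
Tool frame: the origin (TCP) lies between the finger pads; the fingertips stand 17 mm ahead of it and the grasp point (between the pads) lies 2 mm behind it; z points along the fingers, y is the direction in which the jaws open and shut (so a half turn about z gives the same grasp; the last joint's range is limited). The gripper opens to 85 mm and grips with 20 to 120 N. Pads are 22 mm wide; open, the fingers measure 114 mm over their backs; the gripper's body (76 mm by 85 mm) begins 54 mm behind the grasp point. The pads swing forward as they close: fully open they stand 13 mm farther back than shut.
Start: joints at [-1.173, 0.241, 0.005, 1.335, 0, 1.571], TCP at [0.194, -0.461, 0.248] pointing down, gripper open.
Joint ranges: [-2.72, 2.72], [-1.05, 1.87], [-1.09, 1.28], [-1.99, 2.15], [-1.42, 1.44], [-3.14, 3.14]. Speed limits (rad/s): [2.79, 2.79, 3.14, 3.14, 3.14, 3.14].

INTERFACE

Orientations are given as a unit quaternion [x, y, z, w].
In Python, from workcell import readout, viewer, order gives the robot as it stands. The module is installed in compiled form; this text tells all that it offers.
- The arm moves only by the shell command python3 -m crank 'ROWS'. ROWS is text: rows parted by semicolons, each of 7 numbers parted by spaces: the shift along the tool's x, y, z in m, then the turn, a rotation vector about the tool's x, y, z in rad, then the gripper's target within -1 to 1 (shut at 1, half-way at 0, fully open at -1). A call has 1 to 20 rows; each row shifts and turns the pose as measured when the row begins, along the tool's axes as they then stand; what a row does not reach is not made up. A row lasts 1/12 s, in which the tool goes at most 41.7 mm and 7.16 degrees, less where a joint would pass 70% of its speed; a pose out of reach is approached as far as the arm can. A call with a gripper value outside its range is refused whole. The fingers move at their own pace and stop on an object; the grip force is fixed at half the most. Time passes only in rows, so rows that do not move let the fingers close. It gives the time, the measured TCP pose, the force and the opening at its end, in the units of the state.
- readout.get_obs(): the state, without advancing time (a new reading comes with each control period).
- viewer.camera(name): name is "scene" or "top" or "wrist"; returns the picture (400x640x3 uint8, red, green, blue); there is no depth.
- viewer.calibration(name): a dict with "fx", "fy", "cx", "cy" (pixels), "eye" and "rotation" of the camera in the world. Camera axes: x right, y down, z forward; pixel columns grow to the right and rows downward; lengths in m; the calibration is good to about 2 mm. The wrist camera is an equidistant fisheye: a pixel r from the principal point sees the ray r / f radians off the axis. A picture is of the moment at which its call begins: read the wrist's pose just before it. calibration takes no time and is no camera call; for the wrist camera it gives the pose at the moment of the call.
- order.job_done(): hands the job in, once; it reports no verdict.
The state is a dict: "clock": time; "joint_pos": joint angles; "joint_vel": joint speeds; "tau": joint torques, N m; "eef_pos": TCP position; "tool_rot": TCP orientation; "ft_force": force on the tool from outside, world axes, zero at the start; "ft_torque": the same for the moment, N m; "grip_width": finger opening in m.
Only numpy, scipy, OpenCV 4.12 (cv2) and the standard library are available. Lean on these libraries where they do the work, as an engineer would, in place of code of your own. Each camera call takes 0.05 s, during which the arm holds its last target. There are 200 camera calls.

## Working session

There is one attempt and no reset: what is moved stays moved. The work goes in short steps, Python scripts to look and compute and a shell command to move; the robot and the scene stay as the last step left them, time stands still between calls to the robot, and variables do not carry over. Pictures are saved under pics/ and viewed, about 8 in all and at most 12, crops included, and the job is handed in when it is done.

```bash
mkdir -p pics; cat > h.py <<'E'
import numpy as np, cv2
from workcell import readout, viewer, order
from scipy.spatial.transform import Rotation as R
def snap(n,f):
    c=viewer.calibration(n); im=viewer.camera(n); cv2.imwrite('pics/'+f,im[:,:,::-1]); np.save('pics/'+f+'.npy',c,allow_pickle=True); return im,c
def rays(c,n,uv):
    uv=np.atleast_2d(np.array(uv,float)); x=(uv[:,0]-c['cx'])/c['fx']; y=(uv[:,1]-c['cy'])/c['fy']
    if n=='wrist':
        r=np.hypot(x,y)+1e-12; d=np.c_[x/r*np.sin(r),y/r*np.sin(r),np.cos(r)]
    else: d=np.c_[x,y,np.ones_like(x)]
    return d@np.array(c['rotation']).T
def plane(c,n,uv,p,nrm):
    d=rays(c,n,uv); e=np.array(c['eye']); nrm=np.array(nrm,float)
    t=((np.array(p)-e)@nrm)/(d@nrm); return e+d*t[:,None]
def zplane(c,n,uv,z): return plane(c,n,uv,[0,0,z],[0,0,1])
def proj(c,n,P):
    q=(np.atleast_2d(P)-np.array(c['eye']))@np.array(c['rotation'])
    if n=='wrist':
        s=np.hypot(q[:,0],q[:,1])+1e-12; r=np.arctan2(s,q[:,2]); x=q[:,0]/s*r; y=q[:,1]/s*r
    else: x=q[:,0]/q[:,2]; y=q[:,1]/q[:,2]
    return np.c_[x*c['fx']+c['cx'],y*c['fy']+c['cy']]
def load(f): return np.load('pics/'+f+'.npy',allow_pickle=True).item()
E
python3 - <<'E'
from h import *
np.set_printoptions(precision=4,suppress=True)
o=readout.get_obs(); print(o)
for n in('top','scene'):
    im,c=snap(n,n+'0.png'); print(n,c)
print(viewer.calibration('wrist'))
E
```

```text
{'clock': 0.0, 'joint_pos': array([-1.173 ,  0.2414,  0.0037,  1.3352, -0.    ,  1.5708]), 'joint_vel': array([-0.0002,  0.001 ,  0.0025, -0.0005, -0.0003,  0.0021]), 'tau': array([  0.0016, -37.232 ,  25.2408,   0.0169,  -0.    ,   0.    ]), 'eef_pos': array([ 0.1934, -0.4604,  0.2474]), 'tool_rot': array([ 0.9803,  0.1976, -0.0002, -0.001 ]), 'ft_force': array([ 0.2172, -0.1341, -0.1887]), 'ft_torque': array([0.0284, 0.0218, 0.0195]), 'grip_width': 0.08554706213840325}
top {'fx': 476.12604765444456, 'fy': 476.12604765444456, 'cx': 320.8340086651607, 'cy': 206.63142883124362, 'eye': array([0.4116, 0.0128, 1.435 ]), 'rotation': array([ 0.7075, -0.7031,  0.0571, -0.0439])}
scene {'fx': 462.58407702263037, 'fy': 462.58407702263037, 'cx': 316.0101137518387, 'cy': 189.6579108421575, 'eye': array([ 1.2053, -0.6924,  0.8507]), 'rotation': array([ 0.8389,  0.3225, -0.1585, -0.4087])}
{'fx': 309.70691628693146, 'fy': 309.70691628693146, 'cx': 316.9407463089614, 'cy': 195.78722905277755, 'eye': array([ 0.2675, -0.4296,  0.3731]), 'rotation': array([ 0.8221, -0.5465, -0.0894,  0.1325])}
```

View pics/top0.png

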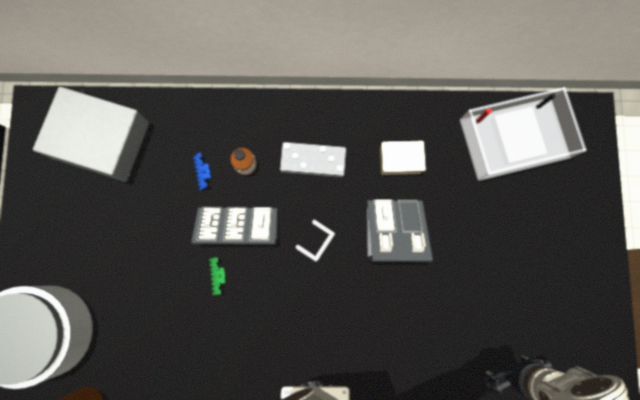

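View pics/scene0.png

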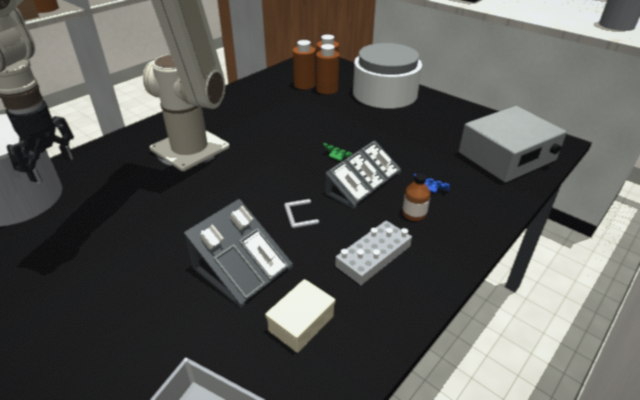

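Top view: kit at (400,231) with the left pocket holding a gate (385,215) and the right one empty (411,216). Rack at (235,225) with combs left (210,223) and middle (235,223) and a gate on the right (261,223). The lifter's corners are (333,235) and (315,260), with its legs pointing up-left. So the missing part is a comb. The scene view agrees.

```bash
python3 - <<'E'
s=open('h.py').read()
s=s.replace("np.array(c['rotation'])","R.from_quat(c['rotation']).as_matrix()")
s+='''
np.set_printoptions(precision=4,suppress=True)
def tool():
    o=readout.get_obs(); return np.array(o['eef_pos']),R.from_quat(o['tool_rot'])
def go(p,Rt):
    """rotate in place first (tool rotvec), then shift (in final tool axes)"""
    p0,R0=tool(); rv=(R0.inv()*Rt).as_rotvec(); d=Rt.inv().apply(np.array(p)-p0); d0=R0.inv().apply(np.array(p)-p0)
    print('rot',rv,'deg',np.degrees(np.linalg.norm(rv)),'shift after rot',d,'shift before rot',d0,'len',np.linalg.norm(d))
def frame(z,y):
    z=np.array(z,float);z/=np.linalg.norm(z);y=np.array(y,float);y-=z*(y@z);y/=np.linalg.norm(y);x=np.cross(y,z)
    return R.from_matrix(np.c_[x,y,z])
N=np.array([.5,0,3**.5/2])
'''
open('h.py','w').write(s)
from h import *
c=load('top0.png')
print('axes',R.from_quat(c['rotation']).as_matrix())
print('rack top edge lo',zplane(c,'top',[[197,207],[277,208]],.016)); print('hi',zplane(c,'top',[[192,243],[276,243]],.078))
print('kit lo',zplane(c,'top',[[368,200],[424,200]],.016)); print('hi',zplane(c,'top',[[368,261],[432,261]],.12))
print('lift',zplane(c,'top',[[333,235],[315,260],[313,221],[297,247]],.006))
im=cv2.imread('pics/top0.png');x,y,w,h=180,190,270,110
cv2.imwrite('pics/c0.png',cv2.resize(im[y:y+h,x:x+w],None,fx=2.96,fy=2.96,interpolation=cv2.INTER_CUBIC))
p,Rt=tool();w=viewer.calibration('wrist');print('tool',Rt.as_matrix(),'cam in tool',Rt.inv().apply(w['eye']-p),(Rt.inv()*R.from_quat(w['rotation'])).as_matrix())
E
```

```text
axes [[ 0.0049 -0.9898  0.1425]
 [-0.9998 -0.0075 -0.0181]
 [ 0.019  -0.1424 -0.9896]]
rack top edge lo [[0.612  0.3579 0.016 ]
 [0.6108 0.1185 0.016 ]]
hi [[0.5001 0.3526 0.078 ]
 [0.5016 0.1149 0.078 ]]
kit lo [[ 0.6373 -0.1557  0.016 ]
 [ 0.6386 -0.3258  0.016 ]]
hi [[ 0.4509 -0.1418  0.12  ]
 [ 0.4518 -0.3187  0.12  ]]
lift [[ 0.5315 -0.0504  0.006 ]
 [ 0.4564  0.0032  0.006 ]
 [ 0.5734  0.0101  0.006 ]
 [ 0.4948  0.0574  0.006 ]]
tool [[ 0.9219  0.3874 -0.0007]
 [ 0.3874 -0.9219  0.0017]
 [-0.     -0.0019 -1.    ]] cam in tool [ 0.0802  0.     -0.1256] [[-0.0008 -0.9489 -0.3155]
 [ 1.     -0.0006 -0.0006]
 [ 0.0004 -0.3155  0.9489]]
```

View pics/c0.png

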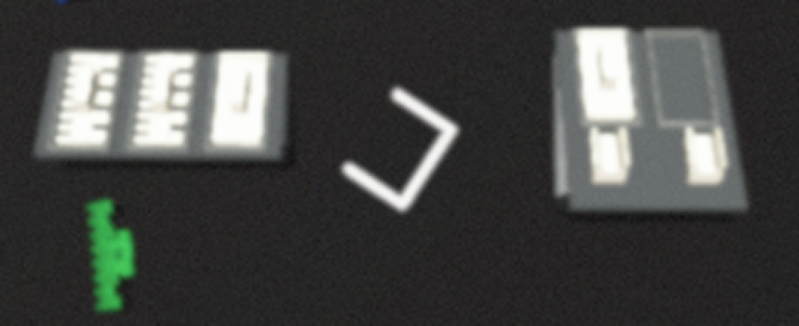

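Confirmed: combs are in the rack's left and middle pockets, and gates in the rack's right pocket and the kit's left pocket. The kit's right pocket is empty. I'll go above the kit with the wrist camera.

```bash
python3 - <<'E'
from h import *
go([.50,-.235,.235],frame([0,0,-1],[0,-1,0]))
E
```

```text
rot [-0.0019  0.0004  0.3978] deg 22.79033719361938 shift after rot [ 0.3065 -0.2255  0.0125] shift before rot [ 0.3699 -0.0891  0.0127] len 0.38072566297854293
```

```bash
python3 -m crank '0 0 0 0 0 0.1 0;0 0 0 0 0 0.1 0;0 0 0 0 0 0.1 0;0 0 0 0 0 0.1 0;0.031 -0.0226 0.001 0 0 0 0;0.031 -0.0226 0.001 0 0 0 0;0.031 -0.0226 0.001 0 0 0 0;0.031 -0.0226 0.001 0 0 0 0;0.031 -0.0226 0.001 0 0 0 0;0.031 -0.0226 0.001 0 0 0 0;0.031 -0.0226 0.001 0 0 0 0;0.031 -0.0226 0.001 0 0 0 0;0.031 -0.0226 0.001 0 0 0 0;0.031 -0.0226 0.001 0 0 0 0;0 0 0 0 0 0 0'; python3 - <<'E'
from h import *
print(tool()[0],readout.get_obs()['joint_vel'])
snap('wrist','w1.png')
E
```

```text
clock: 1.35
eef_pos: [0.5186, -0.2329, 0.2282]
tool_rot: [1.0, -0.018, -0.005, -0.006]
ft_force: [-0.4, -1.4, 0.4]
grip_width: 0.0426
[ 0.5186 -0.2329  0.2282] [-0.0348 -0.0168 -0.0505  0.0327 -0.0658 -0.027 ]
```

View pics/w1.png

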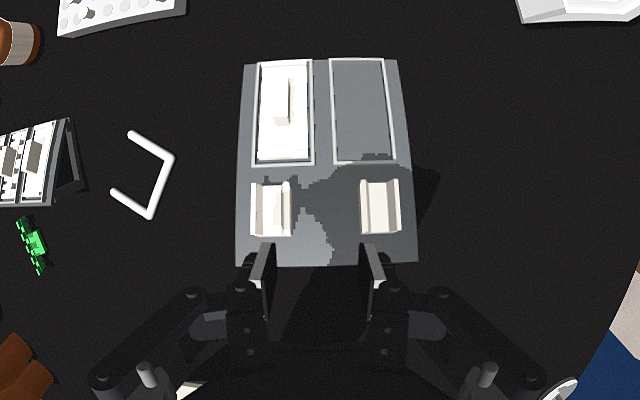

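Wrist view: kit deck corners are near (245,64), (398,59), (236,263) and (418,267). The empty pocket spans (329,59) to (397,163), the notch blocks sit at (270,209) and (380,206), and the lifter is at (140,175). I'll zoom in for corners and measure the lifter from a mask.

```bash
python3 - <<'E'
from h import *
im=cv2.imread('pics/w1.png');c=load('w1.png')
x,y,w,h=228,50,200,225
cv2.imwrite('pics/c1.png',cv2.resize(im[y:y+h,x:x+w],None,fx=2.66,fy=2.66,interpolation=cv2.INTER_CUBIC))
# deck corners
print(plane(c,'wrist',[[245,64],[398,59],[236,263],[418,267]],[0.545,0,.068],N) )
g=cv2.cvtColor(im,cv2.COLOR_BGR2GRAY); m=np.zeros_like(g); m[110:230,95:190]=(g[110:230,95:190]>110)*255
ct=max(cv2.findContours(m,0,2)[0],key=cv2.contourArea)[:,0]
P=zplane(c,'wrist',ct,.006)
# U: silhouettes -> fit rotated rect of world points
r=cv2.minAreaRect((P[:,:2]*1000).astype(np.float32)); print('U rect',r, cv2.boxPoints(r))
E
```

```text
[[ 0.6377 -0.1568  0.0145]
 [ 0.6378 -0.323   0.0144]
 [ 0.4576 -0.1562  0.1185]
 [ 0.4502 -0.3207  0.1228]]
U rect ((515.881103515625, 4.0778961181640625), (77.64830780029297, 104.23529815673828), 56.94183349609375) [[451.0222  -0.0316]
 [538.3836 -56.891 ]
 [580.74     8.1874]
 [493.3786  65.0468]]
```

View pics/c1.png

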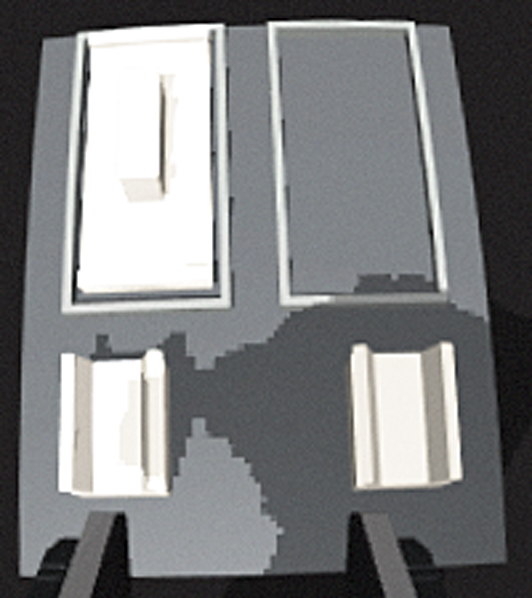

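The crop shows the empty right pocket's rim corners at (268,22), (414,20), (447,300) and (282,304) in crop pixels. The left pocket holds a gate, and the notch blocks have their uphill faces near crop row 490.

```bash
python3 - <<'E'
from h import *
c=load('w1.png')
def q(a,h):
    a=np.array(a)/2.66+[228,50]-0.3
    P=plane(c,'wrist',a,np.array([.547,0,.068])+h*N,N); return P
for nm,a,h in (('R',[[268,22],[414,20],[447,300],[282,304]],.007),('L',[[78,30],[224,24],[231,304],[62,310]],.007),
 ('bL',[[62,354],[163,348],[168,492],[60,490]],.03),('bR',[[354,346],[452,342],[462,484],[354,488]],.03)):
    P=q(a,h);print(nm,P,'mean',P.mean(0),'floor',P.mean(0)-h*N)
    print(np.linalg.norm(np.diff(P,axis=0),axis=1))
E
```

```text
R [[ 0.6374 -0.247   0.0239]
 [ 0.6382 -0.3048  0.0234]
 [ 0.5368 -0.304   0.082 ]
 [ 0.5367 -0.2472  0.082 ]] mean [ 0.5873 -0.2758  0.0528] floor [ 0.5838 -0.2758  0.0468]
[0.0578 0.1171 0.0569]
L [[ 0.6387 -0.1721  0.0231]
 [ 0.6371 -0.2299  0.024 ]
 [ 0.5372 -0.23    0.0817]
 [ 0.5374 -0.1717  0.0816]] mean [ 0.5876 -0.2009  0.0526] floor [ 0.5841 -0.2009  0.0466]
[0.0578 0.1154 0.0582]
bL [[ 0.5305 -0.1778  0.1122]
 [ 0.5311 -0.2095  0.1118]
 [ 0.4931 -0.2105  0.1338]
 [ 0.494  -0.1776  0.1332]] mean [ 0.5122 -0.1938  0.1227] floor [ 0.4972 -0.1938  0.0968]
[0.0317 0.044  0.033 ]
bR [[ 0.5301 -0.2678  0.1124]
 [ 0.5305 -0.2987  0.1122]
 [ 0.4924 -0.2987  0.1341]
 [ 0.4927 -0.2657  0.134 ]] mean [ 0.5114 -0.2827  0.1232] floor [ 0.4964 -0.2827  0.0972]
[0.0309 0.0439 0.033 ]
```

```bash
python3 - <<'E'
from h import *
print(readout.get_obs()['joint_pos'])
L=np.array([.546,.838,0])
for s in(1,-1):
    go([.4981-.02*.546,-.0231-.02*.838,.20],frame([0,0,-1],s*L))
E
```

```text
[-0.4283  0.3953  0.169   1.3605  0.0046  2.75  ]
rot [-0.0207 -0.0087 -2.6009] deg 149.02354401354037 shift after rot [0.1305 0.147  0.0281] shift before rot [-0.0359 -0.1929  0.0305] len 0.1985994578146126
rot [-0.0065  0.0155  0.5406] deg 30.991893297408577 shift after rot [-0.1305 -0.147   0.0281] shift before rot [-0.0359 -0.1929  0.0305] len 0.1985994578146126
```

```bash
python3 -m crank '-0.0055 -0.0415 0.006 0 0 0 0;-0.0055 -0.0415 0.006 0 0 0 0;-0.0055 -0.0415 0.006 0 0 0 0;-0.0055 -0.0415 0.006 0 0 0 0;-0.0055 -0.0415 0.006 0 0 0 0;0 0 0 -.001 -.0004 -0.124 0;0 0 0 -.001 -.0004 -0.124 0;0 0 0 -.001 -.0004 -0.124 0;0 0 0 -.001 -.0004 -0.124 0;0 0 0 -.001 -.0004 -0.124 0;0 0 0 -.001 -.0004 -0.124 0;0 0 0 -.001 -.0004 -0.124 0;0 0 0 0 0 -0.124 0;0 0 0 0 0 -0.124 0;0 0 0 0 0 -0.124 0;0 0 0 0 0 -0.124 0;0 0 0 0 0 -0.124 0;0 0 0 0 0 -0.124 0;0 0 0 0 0 -0.124 0;0 0 0 0 0 -0.124 0'; python3 -m crank '0 0 0 0 0 -0.124 0;0 0 0 0 0 -0.124 0;0 0 0 0 0 -0.124 0;0 0 0 0 0 -0.124 0;0 0 0 0 0 -0.124 0;0 0 0 0 0 -0.124 0;0 0 0 0 0 0 0'; python3 - <<'E'
from h import *
go([.4981,-.0231,.12],frame([0,0,-1],[.546,.838,0]))
print(readout.get_obs()['joint_pos'])
E
```

```text
clock: 3.07
eef_pos: [0.476, -0.0413, 0.193]
tool_rot: [0.612, 0.791, -0.012, -0.013]
ft_force: [-0.5, -0.3, -0.0]
grip_width: 0.0424
clock: 3.65
eef_pos: [0.4683, -0.0495, 0.1917]
tool_rot: [0.28, 0.96, -0.009, -0.02]
ft_force: [0.7, 0.2, -0.8]
grip_width: 0.0425
rot [-0.0284 -0.0338  0.0104] deg 2.6001708001358943 shift after rot [-0.0105  0.0384  0.0717] shift before rot [-0.0134  0.0403  0.0702] len 0.08198180136080126
[-0.0993  0.2496 -0.1352  1.229  -0.0098  0.4679]
```

```bash
python3 -m crank '0 0 0 -0.0284 -0.0338 0.0104 0;-0.0053 0.0192 0.036 0 0 0 0;-0.0053 0.0192 0.036 0 0 0 0;0 0 0 0 0 0 0;0 0 0 0 0 0 0'; python3 - <<'E'
from h import *
im,c=snap('wrist','w2.png')
go([.4981,-.0231,.12],frame([0,0,-1],[.546,.838,0]))
g=cv2.cvtColor(im,cv2.COLOR_RGB2GRAY)
m=(g>110).astype(np.uint8)*255
for ct in cv2.findContours(m,0,2)[0]:
    if cv2.contourArea(ct)>400:
        print(cv2.contourArea(ct),cv2.boundingRect(ct))
E
```

```text
clock: 4.07
eef_pos: [0.4983, -0.028, 0.1203]
tool_rot: [0.296, 0.955, -0.0, 0.004]
ft_force: [-0.4, -0.1, -0.3]
grip_width: 0.0424
rot [ 0.0015  0.0059 -0.024 ] deg 1.4189114457515892 shift after rot [0.0024 0.0043 0.0001] shift before rot [0.0025 0.0042 0.0001] len 0.004890816014832579
532.0 (188, 358, 42, 24)
1035.0 (406, 346, 53, 54)
3230.5 (45, 305, 98, 95)
2405.5 (481, 286, 66, 71)
6392.0 (536, 249, 104, 151)
469.5 (181, 248, 44, 45)
407.0 (248, 243, 23, 46)
1582.0 (581, 227, 56, 67)
3972.5 (313, 132, 97, 157)
623.5 (477, 123, 36, 67)
11708.0 (512, 19, 128, 191)
```

View pics/w2.png

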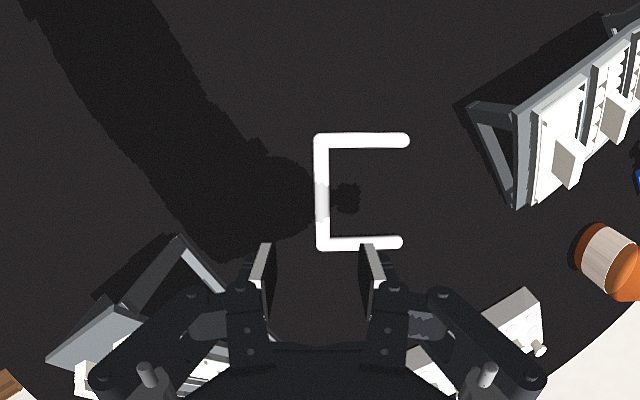

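The lifter is right below the gripper: bridge from (321,140) to (322,243), legs running right to about (404,140) and (398,242). I'll compute the exact centre.

```bash
python3 - <<'E'
from h import *
im=cv2.imread('pics/w2.png');c=load('w2.png');g=cv2.cvtColor(im,6)
def mid(a): i=np.where(a>110)[0]; return i.mean(),len(i)
b=[[300+mid(g[r,300:345])[0],r] for r in(152,160,210,225)]
t=[[u,120+mid(g[120:160,u])[0]] for u in(340,360,380,395)]
l=[[u,230+mid(g[230:256,u])[0]] for u in(330,340,350)]
B,T,Lg=[zplane(c,'wrist',x,.006)[:,:2] for x in(b,t,l)]
print(b,t,l)
def line(P):
    v=cv2.fitLine((P*1000).astype(np.float32),2,0,.01,.01).ravel(); return v[2:]/1000,v[:2]
for P in(B,T,Lg): print(line(P),np.degrees(np.arctan2(*line(P)[1][::-1])))
def X(a,b): 
    s=np.linalg.solve(np.c_[a[1],-b[1]],b[0]-a[0]); return a[0]+s[0]*a[1]
c1=X(line(B),line(T));c2=X(line(B),line(Lg));print(c1,c2,np.linalg.norm(c1-c2),(c1+c2)/2)
bd=c1-c2; y=np.array([-bd[1],bd[0],0]); y*=np.sign(y[1]); print('leg yaw',np.degrees(np.arctan2(y[1],y[0])))
m=(c1+c2)/2; go([*m,.022],frame([0,0,-1],y))
E
```

```text
[[np.float64(320.5), 152], [np.float64(320.5), 160], [np.float64(321.5), 210], [np.float64(322.5), 225]] [[340, np.float64(140.0)], [360, np.float64(139.5)], [380, np.float64(140.0)], [395, np.float64(139.5)]] [[330, np.float64(244.0)], [340, np.float64(244.0)], [350, np.float64(243.5)]]
(array([ 0.4935, -0.021 ], dtype=float32), array([ 0.8399, -0.5427], dtype=float32)) -32.870632
(array([0.482 , 0.0321], dtype=float32), array([0.5461, 0.8377], dtype=float32)) 56.899887
(array([ 0.5449, -0.0363], dtype=float32), array([0.551 , 0.8345], dtype=float32)) 56.56451
[ 0.4611 -0.0001] [ 0.5366 -0.0489] 0.08994712 [ 0.4988 -0.0245]
leg yaw 57.12936174554132
rot [ 0.0015  0.0059 -0.0278] deg 1.6288265122104533 shift after rot [0.001  0.0035 0.0981] shift before rot [0.0017 0.0033 0.0981] len 0.0981544837122089
```

```bash
python3 -m crank '0.001 0.0035 0.033 0.0015 0.006 -0.028 0;0 0 0.033 0 0 0 0;0 0 0.025 0 0 0 0;0 0 0 0 0 0 0;0 0 0 0 0 0 0'; python3 - <<'E'
from h import *
a=np.radians(57)
go([.4988,-.0245,.022],frame([0,0,-1],[np.cos(a),np.sin(a),0]))
E
```

```text
clock: 4.53
eef_pos: [0.5033, -0.0283, 0.0347]
tool_rot: [0.287, 0.958, 0.001, 0.006]
ft_force: [0.2, -0.3, 0.1]
grip_width: 0.043
rot [ 0.0048  0.011  -0.0068] deg 0.7916688031195769 shift after rot [0.0059 0.0008 0.0127] shift before rot [0.006  0.0007 0.0127] len 0.014040615782717637
```

```bash
python3 -m crank '0.006 0.0008 0.006 0.0048 0.011 -0.006 0;0 0 0.007 0 0 0 0;0 0 0 0 0 0 0;0 0 0 0 0 0 0'; python3 - <<'E'
from h import *
a=np.radians(57)
go([.4988,-.0245,.022],frame([0,0,-1],[np.cos(a),np.sin(a),0]))
E
```

```text
clock: 4.87
eef_pos: [0.5019, -0.0252, 0.027]
tool_rot: [0.286, 0.958, 0.001, 0.004]
ft_force: [0.7, 0.9, 0.1]
grip_width: 0.0429
rot [ 0.0039  0.0068 -0.0032] deg 0.48347862273582726 shift after rot [ 0.003  -0.0011  0.005 ] shift before rot [ 0.0031 -0.0011  0.005 ] len 0.005936521375327836
```

```bash
python3 -m crank '0.005 -0.0015 0.007 0.006 0.01 -0.003 0;0 0 0 0 0 0 0;0 0 0 0 0 0 0.5;0 0 0 0 0 0 1;0 0 0 0 0 0 1;0 0 0 0 0 0 1;0 0 0 0 0 0 1;0 0 0 0 0 0 1'; python3 - <<'E'
from h import *
a=np.radians(57.13)
go([.4988,-.0245,.022],frame([0,0,-1],[np.cos(a),np.sin(a),0]))
E
```

```text
clock: 5.53
eef_pos: [0.4984, -0.0235, 0.0218]
tool_rot: [0.284, 0.959, -0.0, -0.0]
ft_force: [-0.6, 0.3, 0.5]
grip_width: 0.0085
rot [-0.0006 -0.0001 -0.0019] deg 0.11258570712838702 shift after rot [-0.0009 -0.0006 -0.0002] shift before rot [-0.0009 -0.0006 -0.0002] len 0.0010574253380394708
```

The grip width is only 8.5 mm on a 12 mm rod, so the tips are probably pinching above its centre. I'll reopen, go 3 mm lower and grip again.

```bash
python3 -m crank '0 0 0 0 0 0 0.4;0 0 0 0 0 0 0.4;0 0 0 0 0 0 0.4;-0.001 -0.001 0.003 0 0 0 0.4;0 0 0 0 0 0 0.4;0 0 0 0 0 0 1;0 0 0 0 0 0 1;0 0 0 0 0 0 1;0 0 0 0 0 0 1;0 0 0 0 0 0 1'; python3 - <<'E'
from h import *
print(readout.get_obs()['grip_width'])
a=np.radians(57.13)
go([.4988,-.0245,.019],frame([0,0,-1],[np.cos(a),np.sin(a),0]))
E
```

```text
clock: 6.37
eef_pos: [0.4989, -0.0251, 0.0186]
tool_rot: [0.284, 0.959, -0.0, -0.0]
ft_force: [-0.1, -0.5, 1.5]
grip_width: 0.0092
0.00918643142677215
rot [-0.0003  0.     -0.002 ] deg 0.1154755131062364 shift after rot [ 0.0004  0.0005 -0.0004] shift before rot [ 0.0004  0.0005 -0.0004] len 0.0007255965186824496
```

```bash
python3 -m crank '0 0 -0.01 0 0 0 1;0 0 -0.03 0 0 0 1;0 0 -0.04 0 0 0 1;0 0 -0.04 0 0 0 1;0 0 -0.04 0 0 0 1;0 0 -0.04 0 0 0 1;0 0 -0.04 0 0 0 1;0 0 0 0 0 0 1'; python3 - <<'E'
from h import *
im,c=snap('wrist','w3.png')
o=readout.get_obs();print(o['grip_width'],o['ft_force'])
d=np.array([3**.5/2,0,-.5])
B=np.array([.4854,-.2384,.1313])
go(B+.0126*N-.004*d+.08*N,frame(-N,d))
E
```

```text
clock: 7.03
eef_pos: [0.494, -0.0248, 0.2688]
tool_rot: [0.284, 0.959, -0.002, -0.006]
ft_force: [1.3, 0.6, -1.2]
grip_width: 0.0095
0.009842750194296446 [ 0.2919 -0.4087 -1.2886]
rot [0.4643 0.252  0.973 ] deg 63.43554839663605 shift after rot [-0.2136  0.0566  0.0276] shift before rot [-0.1466 -0.1595  0.0516] len 0.22271268274054867
```

View pics/w3.png

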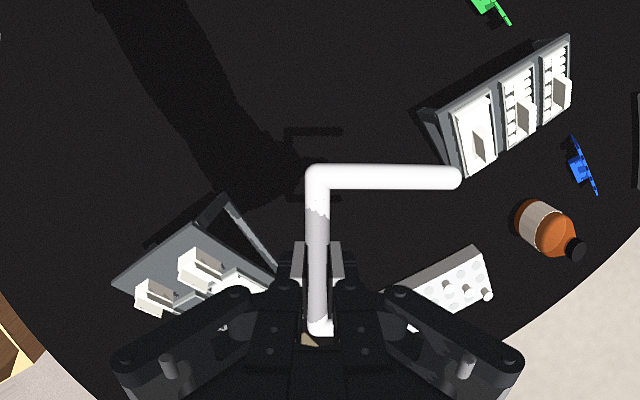

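The lifter is held square: bridge along column 317, visible leg running right to (455,177). Next I tilt and turn it, then carry it over the kit.

```bash
python3 -m crank '0 0 0 .0465 .0252 .0973 1;0 0 0 .0465 .0252 .0973 1;0 0 0 .0465 .0252 .0973 1;0 0 0 .0465 .0252 .0973 1;0 0 0 .0465 .0252 .0973 1;0 0 0 .0465 .0252 .0973 1;0 0 0 .0465 .0252 .0973 1;0 0 0 .0465 .0252 .0973 1;0 0 0 .0465 .0252 .0973 1;0 0 0 .0465 .0252 .0973 1;0 0 0 0 0 0 1'; python3 - <<'E'
from h import *
d=np.array([3**.5/2,0,-.5])
B=np.array([.4854,-.2384,.1313])
go(B+.0126*N-.004*d+.08*N,frame(-N,d)); print(tool()[0],readout.get_obs()['joint_pos'])
E
```

```text
clock: 8.0
eef_pos: [0.486, -0.024, 0.2589]
tool_rot: [0.696, 0.662, -0.197, -0.194]
ft_force: [0.0, -0.2, -1.1]
grip_width: 0.0095
rot [-0.0376 -0.0086 -0.0481] deg 3.5322152723149087 shift after rot [-0.2144  0.0593  0.0182] shift before rot [-0.2115  0.0702  0.0139] len 0.22324164628609441
[ 0.486  -0.024   0.2589] [-0.0418  0.6632  0.535   2.0035 -0.0127  1.5834]
```

```bash
python3 -m crank '0 0 0 -.0376 -.0086 -.0481 1;-.036 .01 .003 0 0 0 1;-.036 .01 .003 0 0 0 1;-.036 .01 .003 0 0 0 1;-.036 .01 .003 0 0 0 1;-.036 .01 .003 0 0 0 1;-.036 .01 .003 0 0 0 1;0 0 0 0 0 0 1;0 0 0 0 0 0 1'; python3 - <<'E'
from h import *
d=np.array([3**.5/2,0,-.5])
B=np.array([.4854,-.2384,.1313])
go(B+.0126*N-.004*d+.03*N,frame(-N,d)); print(tool()[0],readout.get_obs()['joint_pos'])
E
```

```text
clock: 8.75
eef_pos: [0.5313, -0.2449, 0.2013]
tool_rot: [0.671, 0.695, -0.183, -0.185]
ft_force: [-0.2, 1.2, 0.0]
grip_width: 0.0091
rot [-0.0029  0.006   0.0333] deg 1.9479898698161198 shift after rot [ 0.0065 -0.0088  0.041 ] shift before rot [ 0.007  -0.0084  0.041 ] len 0.042424568766736566
[ 0.5313 -0.2449  0.2013] [-0.3456  0.8649  0.7866  1.991  -0.1769  1.2353]
```

```bash
python3 -m crank '.0065 -.0088 .01 -.003 .006 .033 1;0 0 .025 0 0 0 1;0 0 0 0 0 0 1;0 0 0 0 0 0 1'; python3 - <<'E'
from h import *
d=np.array([3**.5/2,0,-.5])
B=np.array([.4854,-.2384,.1313])
go(B+.0126*N-.004*d+.022*N,frame(-N,d)); print(tool()[0],readout.get_obs()['joint_pos'])
im,c=snap('wrist','w4.png');snap('scene','s4.png')
E
```

```text
clock: 9.08
eef_pos: [0.5024, -0.2365, 0.1723]
tool_rot: [0.681, 0.684, -0.184, -0.186]
ft_force: [0.4, -0.5, -0.1]
grip_width: 0.0088
rot [-0.0049 -0.0015  0.0059] deg 0.4477078670663977 shift after rot [-0.0019  0.0018  0.0094] shift before rot [-0.0019  0.0018  0.0094] len 0.009784666707641006
[ 0.5024 -0.2365  0.1723] [-0.3511  0.7995  0.5839  1.8571 -0.1729  1.2586]
```

View pics/w4.png

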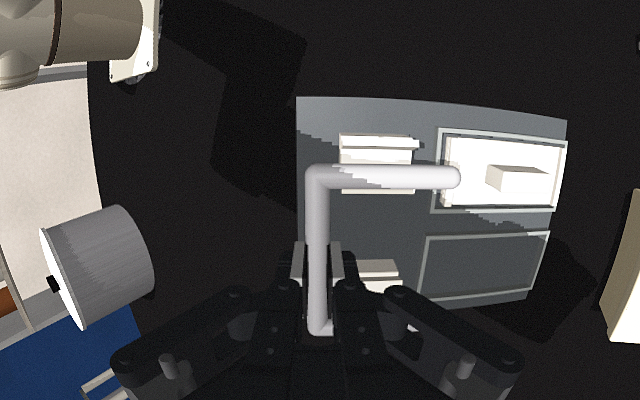

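The leg hangs over the left block: leg axis at row 177, block between rows 135 and 192 further below. I'll check both numerically.

```bash
python3 - <<'E'
from h import *
c=load('w4.png'); g=cv2.imread('pics/w4.png',0); d=np.array([3**.5/2,0,-.5]); B=np.array([.4854,-.2384,.1313])
p,Rt=tool(); U=p+Rt.apply([0,0,.0126]); 
def nf(P): return np.c_[(P-B)@d,P[:,1]-B[1],(P-B)@N]
print('tcp rod',nf(U[None]))
print('leg+bridge',nf(plane(c,'wrist',[[340,176.5],[430,177.5],[317,230],[316,290]],U,N)))
# block: top face corners, uphill far / near, downhill  (top z=+6)
print('block top pts',nf(plane(c,'wrist',[[339,133],[410,135],[340,149],[418,150]],B+.006*N,N)))
E
python3 - <<'E'
import cv2
im=cv2.imread('pics/w4.png')[90:310,280:580]
cv2.imwrite('pics/c4.png',cv2.resize(im,None,fx=2.6,fy=2.6,interpolation=2))
E
```

```text
tcp rod [[-0.005   0.0017  0.0319]]
leg+bridge [[ 0.0038  0.0464  0.0319]
 [ 0.0474  0.0466  0.0319]
 [-0.0066  0.0194  0.0319]
 [-0.0069 -0.0164  0.0319]]
block top pts [[0.0046 0.0634 0.006 ]
 [0.0435 0.0636 0.006 ]
 [0.0053 0.0548 0.006 ]
 [0.0488 0.0554 0.006 ]]
```

```bash
python3 -m crank '-.0018 .002 .005 -.005 -.0015 .006 1;-.0003 0 .012 0 0 0 1;0 0 .008 0 0 0 1;0 0 0 0 0 0 1;0 0 0 0 0 0 1'; python3 - <<'E'
from h import *
d=np.array([3**.5/2,0,-.5])
B=np.array([.4854,-.2384,.1313])
go(B+.0126*N-.004*d+.001*N,frame(-N,d)); print(tool()[0],readout.get_obs()['ft_force'])
E
```

```text
clock: 9.6
eef_pos: [0.4991, -0.2391, 0.1531]
tool_rot: [0.684, 0.685, -0.18, -0.175]
ft_force: [0.5, -0.1, 0.2]
grip_width: 0.0096
rot [0.0168 0.0076 0.0006] deg 1.0542753121963198 shift after rot [ 0.0007 -0.005   0.0121] shift before rot [ 0.0008 -0.0052  0.012 ] len 0.01307394298372044
[ 0.4991 -0.2391  0.1531] [ 0.5384 -0.1452  0.2112]
```

```bash
python3 -m crank '.0007 -.005 .004 .017 .0076 0 1;0 0 .005 0 0 0 1;0 0 .002 0 0 0 1;0 0 0 0 0 0 1;0 0 0 0 0 0 1'; python3 - <<'E'
from h import *
d=np.array([3**.5/2,0,-.5])
B=np.array([.4854,-.2384,.1313])
go(B+.0126*N-.004*d+.001*N,frame(-N,d)); print(tool()[0],readout.get_obs()['ft_force'])
E
```

```text
clock: 10.02
eef_pos: [0.4899, -0.2387, 0.1464]
tool_rot: [0.683, 0.683, -0.183, -0.183]
ft_force: [0.8, 0.5, -0.2]
grip_width: 0.0091
rot [0.0011 0.0004 0.0004] deg 0.06977697038371632 shift after rot [ 0.0003 -0.0003  0.0018] shift before rot [ 0.0003 -0.0003  0.0018] len 0.0018274044632456132
[ 0.4899 -0.2387  0.1464] [ 0.7807  0.4764 -0.2335]
```

```bash
python3 -m crank '0 0 .0025 0 0 0 1;0 0 0 0 0 0 1;0 0 0.002 0 0 0 1;0 0 0 0 0 0 1'; python3 - <<'E'
from h import *
d=np.array([3**.5/2,0,-.5])
B=np.array([.4854,-.2384,.1313])
go(B+.0126*N-.004*d+.001*N,frame(-N,d)); print(tool()[0],readout.get_obs()['ft_force'])
E
```

```text
clock: 10.35
eef_pos: [0.4888, -0.2389, 0.1443]
tool_rot: [0.683, 0.684, -0.182, -0.181]
ft_force: [-1.0, -0.1, -0.7]
grip_width: 0.0092
rot [ 0.0053  0.0016 -0.    ] deg 0.3154012393382548 shift after rot [ 0.0005 -0.0004 -0.0006] shift before rot [ 0.0005 -0.0004 -0.0006] len 0.000887712340670742
[ 0.4888 -0.2389  0.1443] [-1.0029 -0.0645 -0.7133]
```

```bash
python3 -m crank '0 0 0.001 0 0 0 0.7;0 0 0 0 0 0 0.4;0 0 0 0 0 0 0.2;0 0 0 0 0 0 0.2;0 0 -0.02 0 0 0 0.2;0 0 -0.03 0 0 0 .2;0 0 -0.03 0 0 0 .2;0 0 -0.03 0 0 0 .2;0 0 0 0 0 0 .2'; python3 - <<'E'
from h import *
im,c=snap('wrist','w5.png'); print(readout.get_obs()['joint_pos'])
cv2.imwrite('pics/c5.png',cv2.resize(im[60:320,240:600,::-1],None,fx=2.2,fy=2.2,interpolation=2))
E
```

```text
clock: 11.1
eef_pos: [0.5414, -0.2384, 0.2405]
tool_rot: [0.683, 0.683, -0.184, -0.184]
ft_force: [0.2, -1.0, 1.4]
grip_width: 0.034
[-0.3356  0.8922  0.9324  2.1168 -0.1651  1.2781]
```

View pics/c5.png

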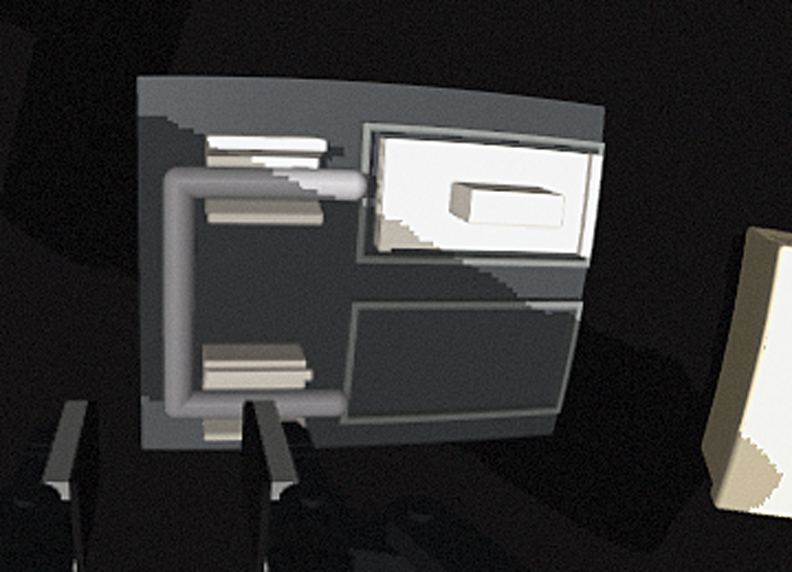

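The lifter lies in both blocks, bridge uphill, legs pointing down the slope: bridge at crop column 178, legs at crop rows 183 and 405. I'll quantify this and plan the move to the rack's left comb.

```bash
python3 - <<'E'
from h import *
c=load('w5.png'); d=np.array([3**.5/2,0,-.5]); B=np.array([.4854,-.2384,.1313])
def nf(P): return np.c_[(P-B)@d,P[:,1]-B[1],(P-B)@N]
uv=np.array([[178,240],[178,360],[230,183],[330,183],[220,404],[330,403]])/2.2+[240,60]
print(nf(plane(c,'wrist',uv,B,N)))
# rack plan: yaw-180 tool: x=-x, y=+y
print(readout.get_obs()['joint_pos'])
go([.53,.24,.24],frame([0,0,-1],[0,1,0]))
E
```

```text
[[-0.004   0.0218 -0.    ]
 [-0.0039 -0.0269  0.    ]
 [ 0.015   0.0434 -0.    ]
 [ 0.0526  0.0441 -0.    ]
 [ 0.0133 -0.0465 -0.    ]
 [ 0.0593 -0.0468  0.    ]]
[-0.3356  0.8922  0.9324  2.1168 -0.1651  1.2781]
rot [-0.4135 -0.417  -1.5308] deg 93.94283405579894 shift after rot [ 0.0103  0.4783 -0.0018] shift before rot [ 0.4783 -0.0096  0.0047] len 0.47846290207196573
```

The lifter is seated: bridge at x = -4 mm, y = -1.5 mm, spacing 90 mm. Next comes the middle comb, approached with the same tilt and the jaws across.

```bash
python3 -m crank '0 0 0 0 0 -.121 0;0 0 0 0 0 -.121 0;0 0 0 0 0 -.121 0;0 0 0 0 0 -.121 0;0 0 0 0 0 -.121 0;0 0 0 0 0 -.121 0;0 0 0 0 0 -.121 0;0 0 0 0 0 -.121 0;0 0 0 0 0 -.121 0;0 0 0 0 0 -.121 0;0 0 0 0 0 -.121 0;0 0 0 0 0 -.121 0;0 0 0 0 0 -.121 0;0 0 0 0 0 0 0'; python3 - <<'E'
from h import *
print(tool()[0],readout.get_obs()['joint_pos'])
go(np.array([.565,.236,.063])+.1*N,frame(-N,[0,1,0]))
E
```

```text
clock: 12.32
eef_pos: [0.5296, -0.2374, 0.2203]
tool_rot: [-0.026, 0.96, 0.015, -0.278]
ft_force: [0.8, 0.3, -0.1]
grip_width: 0.0426
[ 0.5296 -0.2374  0.2203] [-0.3398  0.8961  0.8764  2.0935 -0.1661 -0.3469]
rot [ 0.015  -0.0407  0.0572] deg 4.109408162713996 shift after rot [-0.1093  0.4734  0.0185] shift before rot [-0.1369  0.4661  0.0205] len 0.4862425100443459
```

```bash
python3 -m crank '0 0 0 .015 -.0407 .0572 0;-.0084 .0364 .0014 0 0 0 0;-.0084 .0364 .0014 0 0 0 0;-.0084 .0364 .0014 0 0 0 0;-.0084 .0364 .0014 0 0 0 0;-.0084 .0364 .0014 0 0 0 0;-.0084 .0364 .0014 0 0 0 0;-.0084 .0364 .0014 0 0 0 0;-.0084 .0364 .0014 0 0 0 0;-.0084 .0364 .0014 0 0 0 0;-.0084 .0364 .0014 0 0 0 0;-.0084 .0364 .0014 0 0 0 0;-.0084 .0364 .0014 0 0 0 0;-.0084 .0364 .0014 0 0 0 0;0 0 0 0 0 0 0'; python3 - <<'E'
from h import *
print(tool()[0],readout.get_obs()['joint_pos'])
go(np.array([.565,.236,.063])+.1*N,frame(-N,[0,1,0]))
E
```

```text
clock: 13.57
eef_pos: [0.6154, 0.2469, 0.109]
tool_rot: [0.034, 0.963, -0.006, -0.269]
ft_force: [-1.9, -0.9, -2.6]
grip_width: 0.0425
[0.6154 0.2469 0.109 ] [0.3105 1.213  1.2659 2.1445 0.1649 0.3379]
rot [ 0.0056 -0.0206 -0.0697] deg 4.174933705827274 shift after rot [ 0.0206 -0.0109 -0.0349] shift before rot [ 0.0205 -0.0121 -0.0346] len 0.04199315038208117
```

The arm is at the j3/j4 limits here with a full 30° tilt. The jaws close along y, so the tool's pitch about y is free, and I'll use a 15° tilt for both the grasp and the placing.

```bash
cat >> h.py <<'E'
a15=np.radians(15); N15=np.array([np.sin(a15),0,np.cos(a15)]); F15=frame(-N15,[0,1,0])
E
python3 - <<'E'
from h import *
go(np.array([.565,.236,.063])+.1*N15,F15)
E
```

```text
rot [-0.0035 -0.2823 -0.07  ] deg 16.665936467484332 shift after rot [ 0.0367 -0.0109 -0.0425] shift before rot [ 0.0462 -0.0139 -0.0307] len 0.057205330767348704
```

```bash
python3 -m crank '.0154 -.0046 -.0102 0 0 0 0;.0154 -.0046 -.0102 0 0 0 0;.0154 -.0046 -.0102 0 0 0 0;0 0 0 -.001 -.094 -.0233 0;0 0 0 -.001 -.094 -.0233 0;0 0 0 -.001 -.094 -.0233 0;0 0 0 0 0 0 0;0 0 0 0 0 0 0'; python3 - <<'E'
from h import *
go(np.array([.565,.236,.063])+.1*N15,F15)
im,c=snap('wrist','w6.png'); print(tool()[0],readout.get_obs()['joint_pos'])
cv2.imwrite('pics/c6.png',cv2.resize(im[30:310,150:480,::-1],None,fx=2.1,fy=2.1,interpolation=2))
E
```

```text
clock: 14.23
eef_pos: [0.5754, 0.2355, 0.1345]
tool_rot: [0.009, 0.988, -0.013, -0.155]
ft_force: [-0.1, -0.5, -0.1]
grip_width: 0.0426
rot [-0.0243 -0.0485 -0.0216] deg 3.3461232598009794 shift after rot [-0.0085  0.0005 -0.0283] shift before rot [-0.0071 -0.0001 -0.0286] len 0.02949215035755958
[0.5759 0.2358 0.1346] [0.3504 0.7988 0.5708 1.6436 0.0829 0.356 ]
```

View pics/c6.png

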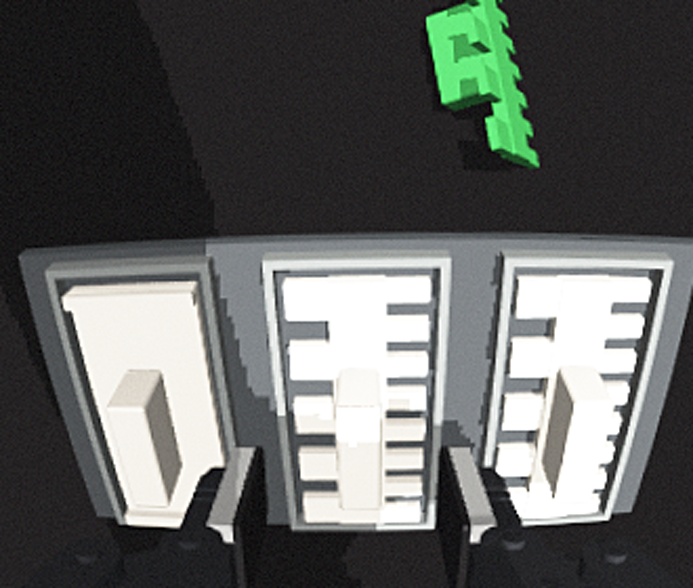

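The view from uphill shows the middle comb's rim corners at crop (262,258), (451,257), (435,528), (292,530) and its rib top face from (337,404) to (379,509). The gripper is centred on it.

```bash
python3 - <<'E'
from h import *
c=load('w6.png'); d=np.array([3**.5/2,0,-.5])
px=lambda a: np.array(a)/2.1+[150,30]-.25
for x0 in(.550,.555,.560):
    o=np.array([x0,0,.047])
    P=plane(c,'wrist',px([[262,258],[451,257],[435,528],[292,530]]),o+.007*N,N)
    T=plane(c,'wrist',px([[337,404],[381,404],[379,509],[340,509]]),o+.03*N,N)
    print(x0,np.linalg.norm(P-np.roll(P,1,0),axis=1),'rim floor',P.mean(0)-.007*N,np.degrees(np.arctan2(P[0,0]-P[1,0],P[1,1]-P[0,1])))
    print('  rib',np.linalg.norm(T-np.roll(T,1,0),axis=1),'ctr',T.mean(0)-.012*N)
E
```

```text
0.55 [0.12   0.0589 0.1188 0.0591] rim floor [0.5578 0.2362 0.0425] -0.6557769987871119
  rib [0.0454 0.0136 0.0453 0.0137] ctr [0.5687 0.2359 0.057 ]
0.555 [0.1184 0.0582 0.1172 0.0583] rim floor [0.5574 0.2363 0.0456] -0.6557769987871891
  rib [0.0447 0.0134 0.0447 0.0135] ctr [0.5681 0.236  0.0602]
0.56 [0.1168 0.0574 0.1157 0.0575] rim floor [0.5571 0.2363 0.0487] -0.655776998787158
  rib [0.044  0.0132 0.044  0.0132] ctr [0.5675 0.2361 0.0634]
```

```bash
python3 - <<'E'
from h import *
go([.5706+.03*N15[0],.236,.0712+.03*N15[2]],F15)
E
```

```text
rot [-0.0242 -0.0488 -0.0212] deg 3.347045954141521 shift after rot [-0.0112  0.0002  0.0326] shift before rot [-0.0128  0.0013  0.032 ] len 0.03448440634250993
```

```bash
python3 -m crank '0 0 0 -.0242 -.0488 -.0212 0;-.0056 0 .0163 0 0 0 0;-.0056 0 .0163 0 0 0 0;0 0 0 0 0 0 0;0 0 0 0 0 0 0'; python3 - <<'E'
from h import *
go([.5706,.236,.0712],F15)
E
```

```text
clock: 14.7
eef_pos: [0.5863, 0.2366, 0.0984]
tool_rot: [0.005, 0.991, 0.001, -0.131]
ft_force: [0.3, 1.2, 0.3]
grip_width: 0.0429
rot [ 0.0031 -0.0013 -0.0088] deg 0.5369731070491868 shift after rot [ 0.0081 -0.0006  0.0304] shift before rot [ 0.0081 -0.0007  0.0304] len 0.03144147229252848
```

```bash
python3 -m crank '.008 -.0006 .008 .003 -.001 -.0088 0;0 0 .01 0 0 0 0;0 0 .007 0 0 0 0;0 0 0 0 0 0 0;0 0 0 0 0 0 0'; python3 - <<'E'
from h import *
go([.5706,.236,.0712],F15);print(readout.get_obs()['ft_force'])
E
```

```text
clock: 15.12
eef_pos: [0.5776, 0.2367, 0.0754]
tool_rot: [0.002, 0.992, 0.001, -0.13]
ft_force: [0.7, -0.3, 0.6]
grip_width: 0.0424
rot [ 0.0019  0.001  -0.0044] deg 0.27950209756617644 shift after rot [ 0.0057 -0.0007  0.0059] shift before rot [ 0.0057 -0.0007  0.0059] len 0.008208767935578266
[ 0.7063 -0.2983  0.5846]
```

```bash
python3 -m crank '.006 -.0008 .003 .002 .001 -.0044 0;0 0 .003 0 0 0 0;0 0 0 0 0 0 0;0 0 0 0 0 0 .5;0 0 0 0 0 0 1;0 0 0 0 0 0 1;0 0 0 0 0 0 1;0 0 0 0 0 0 1;0 0 0 0 0 0 1'; python3 - <<'E'
from h import *
go([.5706,.236,.0712],F15);o=readout.get_obs();print(o['ft_force'],o['grip_width'])
E
```

```text
clock: 15.87
eef_pos: [0.5713, 0.2364, 0.0731]
tool_rot: [-0.0, 0.992, 0.001, -0.129]
ft_force: [0.0, 0.8, -1.5]
grip_width: 0.0125
rot [0.0011 0.0036 0.0002] deg 0.21590257637332158 shift after rot [ 0.0002 -0.0004  0.002 ] shift before rot [ 0.0002 -0.0004  0.002 ] len 0.002032304519758329
[ 0.0203  0.7677 -1.4617] 0.01250609553547928
```

```bash
python3 -m crank '-.0026 0 -.0097 0 0 0 1;-.0026 0 -.0097 0 0 0 1;.009 0 -.0338 0 0 0 1;.009 0 -.0338 0 0 0 1;.009 0 -.0338 0 0 0 1;0 0 0 0 0 0 1;0 0 0 0 0 0 1'; python3 - <<'E'
from h import *
go([.5961-.01,-.2758,.074+.09],F15);o=readout.get_obs();print(tool()[0],o['ft_force'],o['grip_width'],o['joint_pos'])
E
```

```text
clock: 16.45
eef_pos: [0.5793, 0.2354, 0.1962]
tool_rot: [0.0, 0.991, -0.001, -0.133]
ft_force: [0.6, 0.4, -2.2]
grip_width: 0.0127
rot [-0.0023 -0.0056 -0.0007] deg 0.3515379739854663 shift after rot [-0.0149 -0.5112  0.0293] shift before rot [-0.0154 -0.5111  0.0304] len 0.5122192247180776
[0.5793 0.2354 0.1962] [ 0.6351  0.362  -2.1954] 0.012689160769839286 [0.3458 0.7377 0.6274 1.7136 0.0875 0.3351]
```

```bash
python3 -m crank '-.001 -.0365 0 0 0 0 1;-.001 -.0365 0 0 0 0 1;-.001 -.0365 0 0 0 0 1;-.001 -.0365 0 0 0 0 1;-.001 -.0365 0 0 0 0 1;-.001 -.0365 0 0 0 0 1;-.001 -.0365 0 0 0 0 1;-.001 -.0365 0 0 0 0 1;-.001 -.0365 0 0 0 0 1;-.001 -.0365 0 0 0 0 1;-.001 -.0365 0 0 0 0 1;-.001 -.0365 0 0 0 0 1;-.001 -.0365 0 0 0 0 1;-.001 -.0365 0 0 0 0 1;0 0 0 0 0 0 1'; python3 - <<'E'
from h import *
go([.5961,-.2758,.074+.06],F15);o=readout.get_obs();print(tool()[0],o['ft_force'],o['grip_width'],o['joint_pos'])
E
```

```text
clock: 17.7
eef_pos: [0.5905, -0.2935, 0.1752]
tool_rot: [-0.005, 0.99, 0.001, -0.141]
ft_force: [-0.6, 0.6, -0.3]
grip_width: 0.0126
rot [ 0.001  -0.0217  0.0111] deg 1.3976228293590633 shift after rot [-0.0161  0.0177  0.0384] shift before rot [-0.0171  0.0174  0.038 ] len 0.04519076412261691
[ 0.5905 -0.2935  0.1752] [-0.6441  0.5742 -0.3126] 0.012605200950315948 [-0.4128  0.8404  0.7649  1.7564 -0.1116 -0.4091]
```

```bash
python3 -m crank '0 0 0 .001 -.0217 .0111 1;-.008 .009 .012 0 0 0 1;-.008 .009 .012 0 0 0 1;0 0 0 0 0 0 1;0 0 0 0 0 0 1'; python3 - <<'E'
from h import *
go(np.array([.5961,-.2758,.074])+.04*N,F15);o=readout.get_obs();print(tool()[0],o['ft_force'],o['joint_pos'])
im,c=snap('wrist','w7.png')
cv2.imwrite('pics/c7.png',cv2.resize(im[30:310,150:480,::-1],None,fx=2.1,fy=2.1,interpolation=2))
E
```

```text
clock: 18.12
eef_pos: [0.5963, -0.2802, 0.1397]
tool_rot: [0.005, 0.991, 0.002, -0.134]
ft_force: [0.4, -0.6, -0.2]
grip_width: 0.0121
rot [ 0.0061 -0.0069 -0.0099] deg 0.7735042664156718 shift after rot [-0.0272  0.0044  0.0249] shift before rot [-0.0273  0.0045  0.0247] len 0.0371178055757944
[ 0.5963 -0.2802  0.1397] [ 0.3521 -0.5729 -0.2089] [-0.3971  0.8385  0.6737  1.6569 -0.0971 -0.3741]
```

View pics/c7.png

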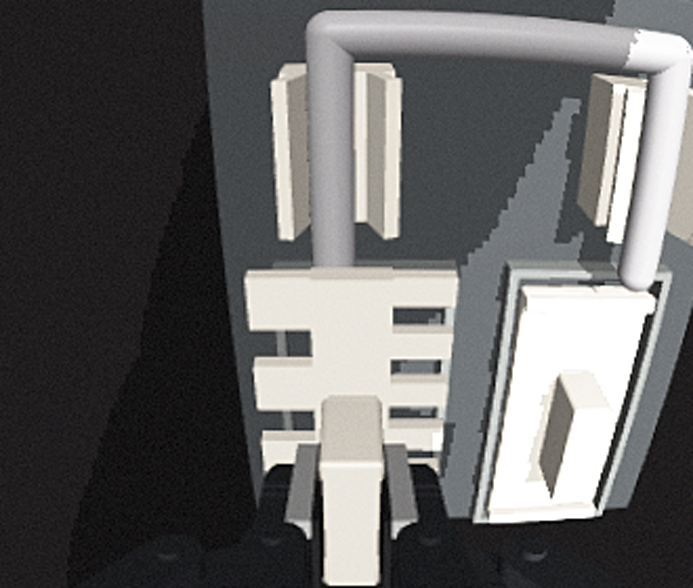

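The comb is held flat above the right pocket, and the lifter is seated in both blocks. The comb still has to shift downhill by about 27 mm before descending along the deck normal.

```bash
python3 -m crank '0 0 0 .006 -.007 -.01 1;-.0148 .0022 .0125 0 0 0 1;-.0148 .0022 .0125 0 0 0 1;0 0 0 0 0 0 1;0 0 0 0 0 0 1'; python3 - <<'E'
from h import *
go(np.array([.5961,-.2758,.074])+.02*N,F15);o=readout.get_obs();print(tool()[0],o['ft_force'],o['joint_pos'])
E
```

```text
clock: 18.58
eef_pos: [0.6197, -0.2766, 0.1111]
tool_rot: [-0.001, 0.992, -0.002, -0.128]
ft_force: [0.3, -0.6, 0.5]
grip_width: 0.0124
rot [-0.0034  0.0057  0.0019] deg 0.39376637831726585 shift after rot [0.008  0.0008 0.0226] shift before rot [0.0081 0.0009 0.0226] len 0.02400454530609327
[ 0.6197 -0.2766  0.1111] [ 0.2842 -0.6311  0.5132] [-0.379   0.8888  0.7019  1.6213 -0.097  -0.3698]
```

```bash
python3 -m crank '.0035 .0008 .01 -.0034 .0057 .002 1;.0035 0 .01 0 0 0 1;0 0 0 0 0 0 1;0 0 0 0 0 0 1'; python3 - <<'E'
from h import *
go(np.array([.5961,-.2758,.074]),F15);o=readout.get_obs();print(tool()[0],o['ft_force'],o['joint_pos'])
E
```

```text
clock: 18.92
eef_pos: [0.6078, -0.2769, 0.0982]
tool_rot: [-0.0, 0.992, -0.001, -0.128]
ft_force: [-0.5, 0.4, -0.0]
grip_width: 0.0128
rot [-0.0029  0.005   0.0002] deg 0.33058341945998715 shift after rot [0.0051 0.0011 0.0265] shift before rot [0.0052 0.0012 0.0264] len 0.026957977594590593
[ 0.6078 -0.2769  0.0982] [-0.4662  0.4285 -0.0065] [-0.3853  0.8679  0.6268  1.5673 -0.0983 -0.3741]
```

```bash
python3 -m crank '.0016 .0011 .01 -.003 .005 0 1;.0016 0 .01 0 0 0 1;0 0 0 0 0 0 1;0 0 0 0 0 0 1'; python3 - <<'E'
from h import *
go(np.array([.5961,-.2758,.074]),F15);o=readout.get_obs();print(tool()[0],o['ft_force'])
E
```

```text
clock: 19.25
eef_pos: [0.6006, -0.2769, 0.083]
tool_rot: [0.0, 0.992, -0.001, -0.128]
ft_force: [-0.3, 0.2, -0.3]
grip_width: 0.0125
rot [-0.0021  0.0056 -0.0009] deg 0.3465401660226994 shift after rot [0.002  0.0011 0.0099] shift before rot [0.002  0.0012 0.0099] len 0.010128381698523755
[ 0.6006 -0.2769  0.083 ] [-0.2992  0.1691 -0.3339]
```

```bash
python3 -m crank '.001 .002 .005 -.002 .008 0 1;.0005 0 .004 0 0 0 1;0 0 0 0 0 0 1;0 0 0 0 0 0 1'; python3 - <<'E'
from h import *
go(np.array([.5961,-.2758,.074]),F15);o=readout.get_obs();print(tool()[0],o['ft_force'])
E
```

```text
clock: 19.58
eef_pos: [0.5974, -0.275, 0.0753]
tool_rot: [0.0, 0.991, -0.0, -0.131]
ft_force: [-0.2, -1.1, 0.2]
grip_width: 0.0124
rot [-0.0007 -0.0011 -0.001 ] deg 0.0925244949873166 shift after rot [ 0.0009 -0.0008  0.0016] shift before rot [ 0.0009 -0.0008  0.0016] len 0.0020098959864106045
[ 0.5974 -0.275   0.0753] [-0.1805 -1.1224  0.1885]
```

```bash
python3 -m crank '.001 -.0008 .0018 0 0 0 1;0 0 0.001 0 0 0 1;0 0 0 0 0 0 1'; python3 - <<'E'
from h import *
go(np.array([.5961,-.2758,.074]),F15);o=readout.get_obs();print(tool()[0],o['ft_force'])
E
```

```text
clock: 19.83
eef_pos: [0.5961, -0.2759, 0.073]
tool_rot: [0.0, 0.991, -0.001, -0.131]
ft_force: [0.8, 0.3, -0.0]
grip_width: 0.0125
rot [-0.0011 -0.0003 -0.0007] deg 0.0755987886069044 shift after rot [ 0.0003  0.0001 -0.001 ] shift before rot [ 0.0003  0.0001 -0.001 ] len 0.0010338294750366287
[ 0.5961 -0.2759  0.073 ] [ 0.796   0.3009 -0.0179]
```

```bash
python3 -m crank '0 0 0 0 0 0 .7;0 0 0 0 0 0 .5;0 0 0 0 0 0 .3;0 0 0 0 0 0 .3;0 0 -.015 0 0 0 .3;0 0 -.03 0 0 0 .3;.008 0 -.03 0 0 0 .3;.008 0 -.03 0 0 0 .3;.02 0 -.03 0 0 0 .3;0 0 0 0 0 0 .3;0 0 0 0 0 0 .3'; python3 - <<'E'
from h import *
o=readout.get_obs();print(tool()[0],o['ft_force'],o['joint_pos'])
im,c=snap('wrist','w8.png')
cv2.imwrite('pics/c8.png',cv2.resize(im[60:340,150:480,::-1],None,fx=2.1,fy=2.1,interpolation=2))
E
```

```text
clock: 20.75
eef_pos: [0.595, -0.2751, 0.2163]
tool_rot: [0.0, 0.991, 0.0, -0.134]
ft_force: [-1.7, 0.1, -0.7]
grip_width: 0.03
[ 0.595  -0.2751  0.2163] [-1.7301  0.1222 -0.6963] [-0.3895  0.8149  0.8246  1.8296 -0.0999 -0.3769]
```

View pics/c8.png

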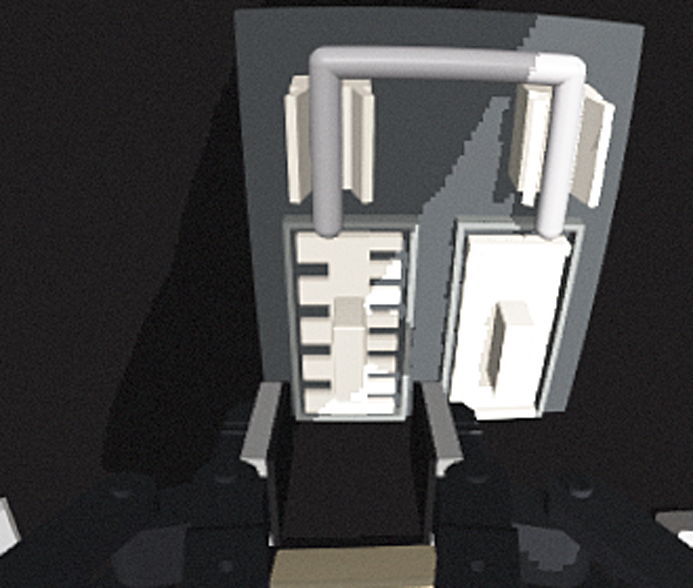

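The comb lies inside the right pocket with an even margin (slab (298,232) to (405,413) within the rim). The gate and lifter are in place. A final numeric check follows.

```bash
python3 - <<'E'
from h import *
c=load('w8.png'); d=np.array([3**.5/2,0,-.5]); px=lambda a: np.array(a)/2.1+[150,60]-.25
K=np.array([.5838,-.2758,.0468]);B=np.array([.4854,-.2384,.1313])
f=lambda P,o: np.c_[(P-o)@d,P[:,1]-o[1]]
print('rim',f(plane(c,'wrist',px([[284,218],[414,221],[408,418],[297,420]]),K+.007*N,N),K).mean(0))
T=f(plane(c,'wrist',px([[335,325],[366,325],[362,402],[335,402]]),K+.03*N,N),K);print('comb rib',T.mean(0),T)
S=f(plane(c,'wrist',px([[298,233],[403,234],[394,413],[305,414]]),K+.006*N,N),K);print('slab',S.mean(0),S)
print('lifter',f(plane(c,'wrist',px([[380,62],[500,67],[326,120],[328,200],[569,120],[555,200]]),B,N),B))
E
```

```text
rim [-0.0008  0.0005]
comb rib [ 0.0014 -0.0002] [[-0.021  -0.0063]
 [-0.021   0.0069]
 [ 0.0239  0.0056]
 [ 0.0239 -0.007 ]]
slab [ 0.0013 -0.    ] [[-0.0526 -0.0224]
 [-0.052   0.023 ]
 [ 0.0545  0.0231]
 [ 0.0552 -0.0238]]
lifter [[-0.0042 -0.0266]
 [-0.0037  0.017 ]
 [ 0.0179 -0.0461]
 [ 0.0507 -0.0458]
 [ 0.0155  0.046 ]
 [ 0.0495  0.045 ]]
```

```bash
python3 -c "
from workcell import order; print(order.job_done())"
```

```text
the job is handed in; nothing more can be done
None
```

The job is handed in, at about 21 s of the 56 s allowed; no verdict came back. The kit already held a gate in its left pocket, so I brought the middle comb from the rack and laid it in the empty right pocket. I also turned the lifter and set its legs in both notched blocks, pointing down the slope.

**Comb:** in the last wrist picture its rib centre is about 1.4 mm down the slope and 0.2 mm across from the pocket centre. The slab lies inside the walls and square to the pocket.

**Lifter:** its bridge is about 4 mm uphill of the seat and no more than 1.5 mm to the side (an earlier look gave -1.5 mm, the last about 0). Both legs lie in the notches, 90 to 92 mm apart as measured.

**Problems on the way:**
- The gripper read 2 to 3 mm less than the true width on both parts. I took the first lifter grip for a poor one and gripped again 3 mm lower; the reading hardly changed.
- With the full 30° tilt the arm ran into its joint limits over the rack, so I gripped and placed the comb with the tool tilted 15°.

**Not checked:** I measured heights only through the fit of sizes in one camera. I took no final picture of the rack or the bystanders, though the force readings showed no contact with them.

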